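# Sweep the lost pen ring out from under the shelf

### The job

A brass ring from a wax pen has rolled under the low clear shelf. Pick up the wooden paddle by its handle, reach in under the shelf through its open front and sweep the ring out with the paddle, never with the fingers, so that it ends on the table close beside the shelf and well clear of it. Leave the solid brass plug that also lies under the shelf where it is, and finish by laying the paddle flat on the table, clear of the shelf.

Things in the scene. Friction and masses are not known exactly. Their poses are not given: they have to be found in the camera images.
- shelf: Low clear shelf, fixed. Origin: on the table under its middle; x from its front to its back, y along its length. Board 120 mm deep (x -60 to 60), 260 mm long (y -130 to 130), 6 mm thick, underside 45 mm above the table. A clear wall closes the back (x 50 to 60); the front (-x) and both ends are open, no legs. A loose glass jar, 44 mm wide, 85 mm tall, stands on it at the back, mid-length.
- paddle_grip (a point): Grip point on the handle of the loose wooden paddle (200 mm long, 90 g), 22 mm above its flat underside; x points along the paddle to its tip, z up. Handle: upright block 90 mm long (45 mm either side of this point), 20 mm wide, top 38 mm above the underside. Blade below it: 28 mm wide, 8 mm thick, from 50 mm behind this point to the tip 150 mm ahead. Lies flat on the table at first.
- paddle_tip (a point): Middle of the front end of the paddle's blade, 4 mm above its underside.
- ring: The wanted part: a loose plain brass ring lying flat under the shelf, where a sheet of paper covers the table, 40 mm across, with a 26 mm hole, 14 mm tall, 60 g. Origin: centre of its underside.
- plug: A loose solid brass plug, a disc of the same size as the ring (40 mm across, 14 mm tall) but without a hole, lying under the other half of the shelf. Origin: centre of its underside. The ring and the plug may lie either way round; at least 110 mm apart between centres.

How it is judged:
On the way, in this order (a step that is already met when the one before it is completed fails the run):
1. the paddle's tip has been put under the shelf (x of paddle_tip in the frame of shelf between -0.045 and 0.045 m and y of paddle_tip in the frame of shelf between -0.13 and 0.13 m and height (world z) of paddle_tip below 0.045 m), for 0.1 s.
2. the ring has come out from under the shelf ((y of ring in the frame of shelf above 0.15 m or y of ring in the frame of shelf below -0.15 m or x of ring in the frame of shelf below -0.08 m) and height (world z) of ring below 0.03 m), for 0.2 s.
At the end, for the whole second after the job is handed in: The ring rests on the table, its centre 20 mm or more past an end or the front of the shelf and within 320 mm of the shelf's middle; the plug is within 20 mm of its start; the paddle lies flat (within 8 degrees), tip and handle outside the shelf outline (10 mm past ends and back) (all of step 2 and horizontal distance between ring and shelf below 0.32 m and height (world z) of ring above -0.01 m and linear speed of ring below 0.02 m/s and distance of plug from where it was at the start of the episode below 0.02 m and (y of paddle_tip in the frame of shelf above 0.14 m or y of paddle_tip in the frame of shelf below -0.14 m or x of paddle_tip in the frame of shelf below -0.06 m or x of paddle_tip in the frame of shelf above 0.07 m) and (y of paddle_grip in the frame of shelf above 0.14 m or y of paddle_grip in the frame of shelf below -0.14 m or x of paddle_grip in the frame of shelf below -0.06 m or x of paddle_grip in the frame of shelf above 0.07 m) and height (world z) of paddle_tip below 0.012 m and height (world z) of paddle_grip between 0.015 and 0.03 m and angle between paddle_grip's own z axis and vertical below 0.15 rad); the robot touches nothing.
It fails at once if the fingers touch the ring (contact force between the fingers and ring above 0.5 N).
It fails at once if the plug is moved more than 20 mm from where it lay (distance of plug from where it was at the start of the episode above 0.02 m).
It also fails if it takes over 45 s, if anything falls off the work surface, if the arm or the gripper's body presses on something with over 40 N, if the wrist force passes 120 N, or if a joint passes its speed limit or range.

### The arm

A 7-joint arm with a two-finger parallel gripper is mounted at the origin on the work surface. World frame = base frame: x ahead of the robot, y to its left, z up, the work surface at z = 0. Lengths are in m, angles in rad, forces in N, time in s.
With the tool pointing down it reaches from about 0.425 to 0.975 m from the base axis. Payload 16.7 kg.
Tool frame: the origin (TCP) lies midway between the tips of the shut fingers; the grasp point (between the pads) lies 19 mm behind it; z points along the fingers, y is the line along which they close (so a half turn about z gives the same grasp; the last joint's range is limited). The gripper opens to 85 mm and grips with 20 to 120 N. Pads are 22 mm wide; open, the fingers measure 114 mm over their backs; the gripper's body (76 mm by 85 mm) begins 54 mm behind the grasp point. The pads swing forward as they close: fully open they stand 13 mm farther back than shut.
Start: joints at [-1.262, 0.426, 0.074, 1.606, -0.034, 1.111, -0.067], TCP at [0.298, 0.605, 0.231] pointing down, gripper open.
Joint ranges: [-2.85, 2.85], [-0.5, 2.14], [-1.23, 1.37], [0.21, 2.46], [-1.02, 4.16], [0.16, 2.05], [-2.73, 2.73]. Speed limits (rad/s): [1.89, 1.89, 2.39, 2.39, 3.01, 3.01, 3.01].

### API

Orientations are given as a rotation vector (axis times angle).
In Python, from station import bot gives the robot as it stands.
- The arm moves only by the tool play_rows, never from a script. Its argument "increments" is a list of rows, each an object with "xyz": the shift along the tool's x, y, z in mm, a list of three; "spin": the turn about the tool's z in degrees; "jaw": the finger opening in mm, from 0 to 85.4. In form: [{"xyz": [x, y, z], "spin": spin, "jaw": jaw}, ...]. A call has 1 to 8 rows; each row shifts and turns the commanded pose from where the row before left it, along the tool's axes as they then stand; what a row does not reach is not made up. A row lasts 1/10 s, in which the tool goes at most 50 mm and 8.59 degrees, less where a joint would pass 70% of its speed; a pose out of reach is approached as far as the arm can. A call is refused whole if a number of a shift passes 50 or a number of a turn 8.59, either way. A call with a gripper value outside its range is refused whole. The fingers move at their own pace and stop on an object; "grip_force" is the grip in N (left out, the last holds). Time passes only in rows, so rows that do not move let the fingers close. It gives the time, the measured TCP pose, the force, the opening and the grip force at its end, in the units of the state.
- bot.get_obs(): the state, without advancing time (a new reading comes with each control period).
- bot.grab_frame(name): name is "scene" or "side" or "wrist"; returns the picture (400x640x3 uint8, red, green, blue); there is no depth.
- bot.camera_model(name): a dict with "camera_matrix" (3x3 intrinsics, pixels), "k1" (the pictures are not rectified: a ray, as slopes to the right and down, at radius r is drawn at 1 + k1 r^2 times it, then the intrinsics apply), "position" and "rotation" of the camera in the world; the wrist camera has in their place "hand_eye" (4x4, takes a point from camera to tool coordinates, whose origin is the TCP and whose axes are the flange's). Camera axes: x right, y down, z forward; pixel columns grow to the right and rows downward; lengths in m; the calibration is good to about 2 mm. A picture is of the moment at which its call begins: read the wrist's pose just before it. camera_model takes no time and is no camera call.
- bot.finish_job(): hands the job in; it is judged then, once.
The state is a dict: "t": time; "joints": joint angles; "dq": joint speeds; "effort": joint torques, N m; "tcp_pos": TCP position; "tool_rot": TCP orientation; "force": force on the tool from outside, world axes, zero at the start; "torque": the same for the moment, N m; "gripper_width": finger opening in m; "grasp_force": force on a finger pad.
Only numpy, scipy, OpenCV 4.12 (cv2) and the standard library are available. Lean on these libraries where they do the work, as an engineer would, in place of code of your own. Each camera call takes 0.05 s, during which the arm holds its last target. There are 200 camera calls.

## Working session

There is one attempt and no reset: what is moved stays moved. The work goes in short steps, Python scripts to look and compute and a tool call to move; the robot and the scene stay as the last step left them, time stands still between calls to the robot, and variables do not carry over. Pictures are saved under pics/ and viewed, at most 10 in all, crops included, and the job is handed in when it is done.

Besides the shell and the picture viewer there is one more tool, called as a command line: name --argument value ..., lists and objects as JSON in quotes. play_rows: Moves the arm, as the interface text tells. Its arguments: {"type":"object","properties":{"increments":{"type":"array"},"grip_force":{"type":"number"}},"required":["increments"]}

```bash
mkdir -p pics; cat > h.py <<'E'
import numpy as np, cv2
from scipy.spatial.transform import Rotation as R
from station import bot
def ray(name,uv,obs=None):
    c=bot.camera_model(name);K=np.array(c["camera_matrix"]);k1=c["k1"]
    d=np.array([(uv[0]-K[0,2])/K[0,0],(uv[1]-K[1,2])/K[1,1]]);u=d.copy()
    for _ in range(20): u=d/(1+k1*(u@u))
    v=np.array([u[0],u[1],1.])
    if name=="wrist":
        T=np.array(c["hand_eye"]);Rt=R.from_rotvec(obs["tool_rot"]).as_matrix()
        return Rt@T[:3,3]+np.array(obs["tcp_pos"]),Rt@T[:3,:3]@v
    Rm=np.array(c["rotation"]); Rm=Rm if Rm.shape==(3,3) else R.from_rotvec(Rm).as_matrix()
    return np.array(c["position"]),Rm@v
def pix(name,uv,z,obs=None):
    p,d=ray(name,uv,obs);return p+d*(z-p[2])/d[2]
def proj(name,P,obs=None):
    c=bot.camera_model(name);K=np.array(c["camera_matrix"]);Rm=np.array(c["rotation"])
    q=(np.array(P)-np.array(c["position"]))@Rm;s=q[:2]/q[2];s=s*(1+c["k1"]*(s@s));return K[:2,:2]@s+K[:2,2]
def save(name,fn,crop=None,scale=1):
    im=cv2.cvtColor(bot.grab_frame(name),cv2.COLOR_RGB2BGR);cv2.imwrite("pics/full_"+fn,im)
    if crop: im=im[crop[1]:crop[3],crop[0]:crop[2]]
    cv2.imwrite("pics/"+fn,cv2.resize(im,None,fx=scale,fy=scale,interpolation=cv2.INTER_CUBIC))
E
python3 - <<'E'
from h import *
for n in("scene","side"):
    print(n,bot.camera_model(n)); save(n,n+"0.png",None,1.25)
print(bot.camera_model("wrist"));print(bot.get_obs())
E
```

```text
scene {'camera_matrix': array([[497.05882345,   0.        , 317.34796681],
       [  0.        , 497.05882345, 204.96985415],
       [  0.        ,   0.        ,   1.        ]]), 'k1': -0.04175453713795837, 'position': array([ 1.32492042, -0.06722383,  0.9546474 ]), 'rotation': array([-1.72691385, -1.9022539 ,  0.7079828 ])}
side {'camera_matrix': array([[463.65365653,   0.        , 320.5371808 ],
       [  0.        , 463.65365653, 199.80294738],
       [  0.        ,   0.        ,   1.        ]]), 'k1': -0.11343802202600396, 'position': array([ 0.48639494, -0.8518543 ,  0.77017624]), 'rotation': array([-2.37562638,  0.10518066, -0.06801012])}
{'camera_matrix': array([[287.44212286,   0.        , 322.39116182],
       [  0.        , 287.44212286, 198.64388171],
       [  0.        ,   0.        ,   1.        ]]), 'k1': -0.053748643808827115, 'hand_eye': array([[ 6.31989103e-04, -9.55626978e-01, -2.94578817e-01,
         7.40740141e-02],
       [ 9.99998793e-01,  1.85926310e-04,  1.54224308e-03,
        -6.58858501e-04],
       [-1.41903914e-03, -2.94579437e-01,  9.55625942e-01,
        -1.43725816e-01],
       [ 0.00000000e+00,  0.00000000e+00,  0.00000000e+00,
         1.00000000e+00]])}
{'t': 0.1, 'joints': array([-1.26247692,  0.42665941,  0.07384873,  1.60654821, -0.034093  ,
        1.11079716, -0.06712324]), 'dq': array([-1.77766048e-03, -1.09069929e-03, -5.08699250e-05, -8.59547606e-04,
       -1.48454727e-04, -1.50072901e-03, -4.04203273e-04]), 'effort': array([ 9.24335764e-03, -9.51529312e+01,  3.77199456e+00, -4.64415479e+01,
        1.97501981e-02,  6.49709298e-03, -2.68626508e-05]), 'tcp_pos': array([0.29820473, 0.60514386, 0.2306849 ]), 'tool_rot': array([-7.12909900e-01, -3.05945089e+00,  1.78931697e-03]), 'force': array([ 0.34436215,  0.76547257, -0.71919869]), 'torque': array([0.00172458, 0.01585589, 0.00129647]), 'grasp_force': 0.0, 'gripper_width': 0.08536266777410192}
```

View pics/scene0.png

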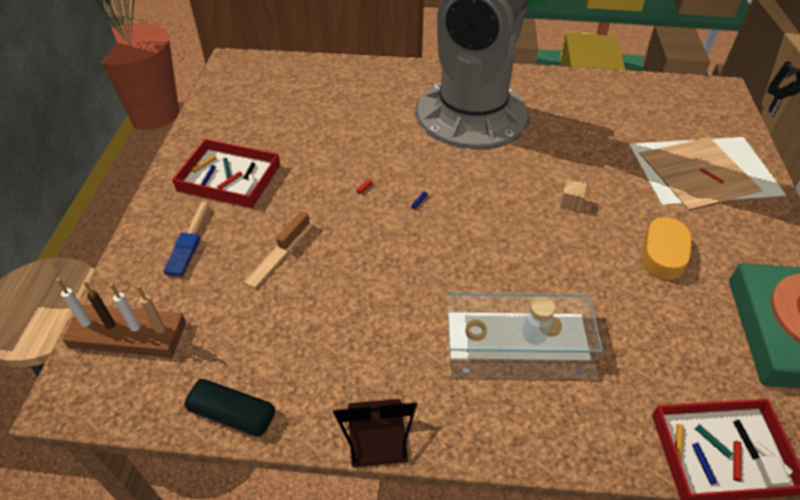

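View pics/side0.png

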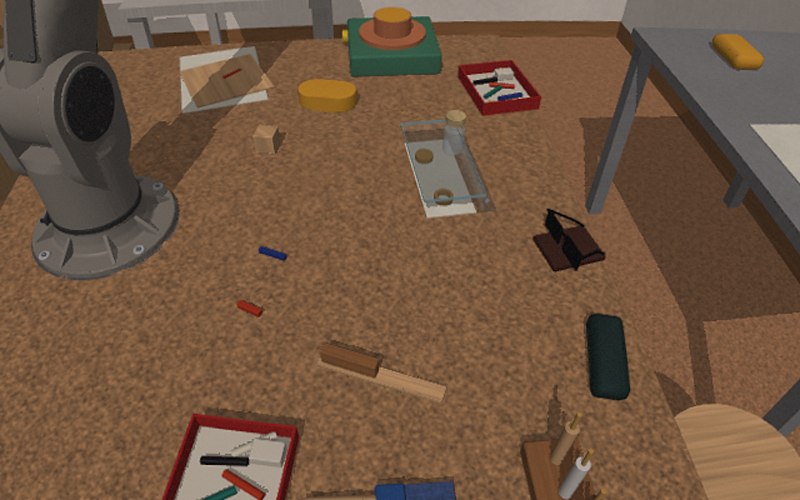

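The scene view shows the shelf at about (525,335), with the holed ring on its left at (476,329) and the plug behind the jar at (545,322). The paddle is at about (280,250), with its handle towards the robot. The side view agrees: ring at (443,196), plug at (424,156), paddle from (322,355) to (444,392). I'll enlarge these areas next.

```bash
python3 - <<'E'
import cv2,numpy as np
def tile(f,x,y,w,h):
    im=cv2.imread("pics/full_"+f)[y:y+h,x:x+w]; return cv2.resize(im,(400,300),interpolation=cv2.INTER_CUBIC)
a=tile("scene0.png",180,165,80,60); b=tile("side0.png",250,265,112,84)
c=tile("scene0.png",350,222,140,105); d=tile("side0.png",310,85,120,90)
cv2.imwrite("pics/mos.png",np.vstack([np.hstack([a,b]),np.hstack([c,d])]))
E
```

```text
(no output)
```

View pics/mos.png

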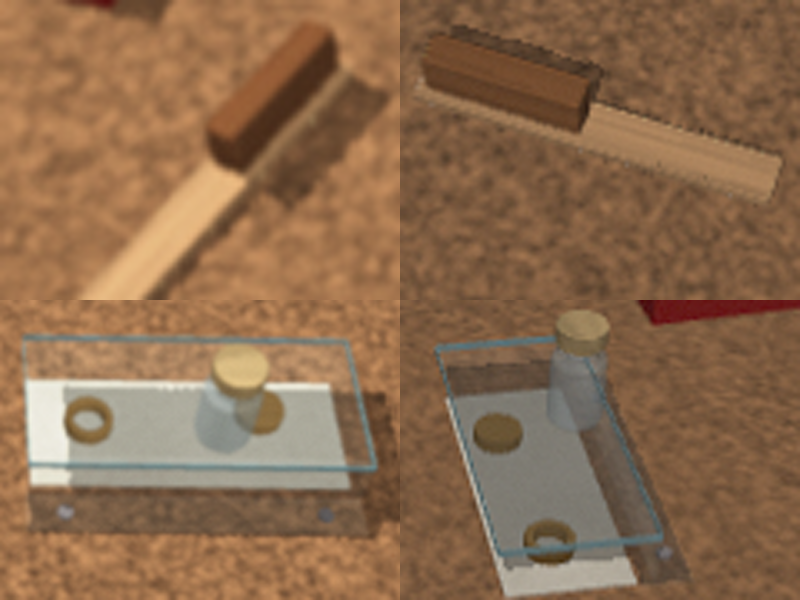

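```bash
cat > m.py <<'E'
from h import *
def P(n,t,z):
    sc,o={'ps':(5,(180,165)),'pd':(400/112,(250,265)),'ss':(400/140,(350,222)),'sd':(400/120,(310,85))}[n]
    uv=((np.array(t,float)+.5)/sc-.5+o); return pix('scene' if n[1]=='s' else 'side',uv,z)[:2]
import h
_c=bot.camera_model
def cm(n):
    c=dict(_c(n)); 
    if 'rotation' in c: c['rotation']=R.from_rotvec(c['rotation']).as_matrix()
    return c
E
python3 - <<'E'
from m import *
np.set_printoptions(precision=4,suppress=True)
print("handle scene",P('ps',(322,31),.038),P('ps',(225,137),.038))
print("handle scene corners",P('ps',(308,22),.038),P('ps',(208,128),.038))
print("tip side",P('pd',(382,155),.008),P('pd',(373,193),.008))
print("blade rear corner side",P('pd',(17,80),.008), "junction", P('pd',(190,103),.008))
print("shelf scene");S=np.array([P('ss',t,.048) for t in [(23,38),(348,42),(375,167),(28,166)]]);print(S,S.mean(0))
D=np.array([P('sd',t,.048) for t in [(35,47),(152,40),(262,238),(102,253)]]);print(D,D.mean(0))
print("ring",P('ss',(88,120),.007),P('sd',(150,242),.007));print("plug",P('ss',(262,112),.007),P('sd',(98,133),.007))
E
```

```text
handle scene [ 0.4344 -0.342 ] [ 0.5128 -0.376 ]
handle scene corners [ 0.4286 -0.3505] [ 0.5076 -0.3858]
tip side [ 0.6111 -0.4107] [ 0.6032 -0.4325]
blade rear corner side [ 0.4206 -0.3482] junction [ 0.513  -0.3702]
shelf scene
[[ 0.6233 -0.0393]
 [ 0.6022  0.2218]
 [ 0.72    0.2298]
 [ 0.7436 -0.0303]] [0.6722 0.0955]
[[ 0.602   0.2195]
 [ 0.7002  0.2235]
 [ 0.7416 -0.0319]
 [ 0.6248 -0.0397]] [0.6672 0.0928]
ring [0.6694 0.0175] [0.6703 0.0162]
plug [0.6482 0.1577] [0.648  0.1534]
```

play_rows --increments '[{"xyz":[-34,-30,0],"spin":0,"jaw":85},{"xyz":[-34,-30,0],"spin":0,"jaw":85},{"xyz":[-34,-30,0],"spin":0,"jaw":85},{"xyz":[-34,-30,0],"spin":0,"jaw":85},{"xyz":[-34,-30,0],"spin":0,"jaw":85},{"xyz":[-34,-30,0],"spin":0,"jaw":85},{"xyz":[-34,-30,0],"spin":0,"jaw":85},{"xyz":[-34,-30,0],"spin":0,"jaw":85}]'

```text
t: 0.9
tcp_pos: [0.4365, 0.2681, 0.2312]
tool_rot: [-0.713, -3.059, 0.0]
force: [0.9, -0.3, 0.3]
gripper_width: 0.0852
grasp_force: 0.0
```

play_rows --increments '[{"xyz":[-34,-30,0],"spin":0,"jaw":85},{"xyz":[-34,-30,0],"spin":0,"jaw":85},{"xyz":[-34,-30,0],"spin":0,"jaw":85},{"xyz":[-30,-34,0],"spin":0,"jaw":85},{"xyz":[-18,-42,0],"spin":0,"jaw":85},{"xyz":[-18,-42,0],"spin":0,"jaw":85},{"xyz":[-18,-42,0],"spin":0,"jaw":85},{"xyz":[-18,-42,0],"spin":0,"jaw":85}]'

```text
t: 1.7
tcp_pos: [0.4896, -0.0839, 0.2313]
tool_rot: [-0.713, -3.06, -0.0]
force: [1.7, 0.7, -0.7]
gripper_width: 0.0846
grasp_force: 0.0
```

play_rows --increments '[{"xyz":[-18,-42,0],"spin":0,"jaw":85},{"xyz":[-18,-42,0],"spin":0,"jaw":85},{"xyz":[-18,-42,0],"spin":0,"jaw":85},{"xyz":[-18,-42,0],"spin":0,"jaw":85},{"xyz":[-18,-42,20],"spin":-1.7,"jaw":85},{"xyz":[-18,-42,30],"spin":0,"jaw":85},{"xyz":[0,0,0],"spin":0,"jaw":85},{"xyz":[0,0,0],"spin":0,"jaw":85}]'

```text
t: 2.5
tcp_pos: [0.476, -0.3528, 0.1828]
tool_rot: [-0.67, -3.067, 0.0]
force: [0.6, -0.4, 1.3]
gripper_width: 0.085
grasp_force: 0.0
```

```bash
python3 - <<'E'
from h import *
o=bot.get_obs();save("wrist","w1.png",None,1.25)
M=R.from_rotvec(o["tool_rot"]).as_matrix();print(o["t"],o["tcp_pos"],M,o["joints"],o["force"])
import pickle;pickle.dump(o,open("o1.pkl","wb"))
E
```

```text
2.5 [ 0.47604652 -0.35279242  0.18281681] [[-9.08764922e-01  4.17301359e-01 -2.42717656e-03]
 [ 4.17301766e-01  9.08767906e-01  3.60806924e-04]
 [ 2.35630538e-03 -6.84976387e-04 -9.99996989e-01]] [ 0.05917021  0.38985418  0.59961845  1.86911018 -0.26273404  0.96414207
  1.91593986] [ 0.62799818 -0.44377886  1.34898221]
```

View pics/w1.png

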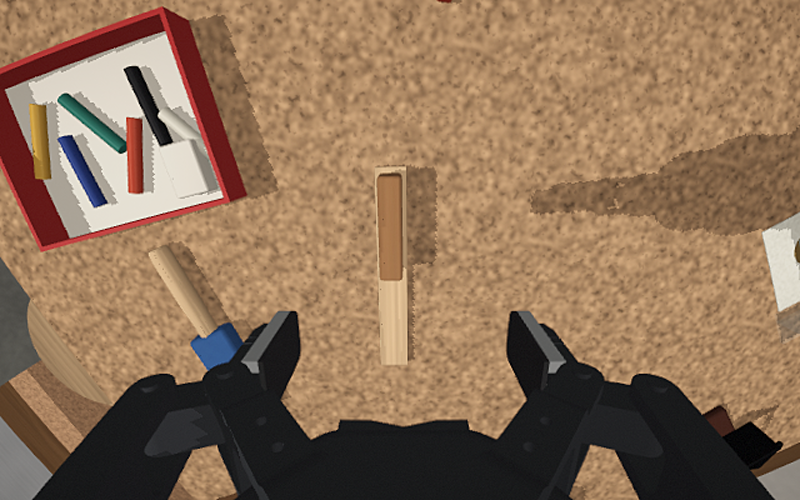

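The wrist view shows the paddle nearly aligned with the tool. The handle top spans (379–402,174) to (380–404,280), and the tip is at (381–408,364).

```bash
python3 - <<'E'
from h import *
import pickle;o=pickle.load(open("o1.pkl","rb"))
M=R.from_rotvec(o["tool_rot"]).as_matrix()
for uv,z in [((390.5,174),.038),((392,280),.038),((395,364),.008),((391,167),.008)]:
    p=pix("wrist",np.array(uv)/1.25,z,o);print(p,(p-o["tcp_pos"])@M*1000)
E
```

```text
[ 0.42903106 -0.34248711  0.038     ] [ 46.68519824 -10.1552851  144.93420441]
[ 0.51117027 -0.37970437  0.038     ] [-43.49086915  -9.70033171 144.72140978]
[ 0.60785953 -0.42266193  0.008     ] [-149.35562536   -8.36967142  174.47113818]
[ 0.42587109 -0.34160607  0.008     ] [ 49.85383753 -10.65273116 174.94210177]
```

play_rows --increments '[{"xyz":[1,-9.5,25],"spin":-0.6,"jaw":85},{"xyz":[0,0,40],"spin":0,"jaw":70},{"xyz":[0,0,40],"spin":0,"jaw":60},{"xyz":[0,0,30],"spin":0,"jaw":60},{"xyz":[0,0,22],"spin":0,"jaw":50},{"xyz":[0,0,13.5],"spin":0,"jaw":45},{"xyz":[0,0,0],"spin":0,"jaw":40},{"xyz":[0,0,0],"spin":0,"jaw":35}]' --grip_force 70

```text
t: 3.35
tcp_pos: [0.4731, -0.3602, 0.0145]
tool_rot: [0.65, 3.072, -0.0]
force: [-0.7, -0.3, 0.5]
gripper_width: 0.0349
grasp_force: 0.0
```

play_rows --increments '[{"xyz":[0,0,0],"spin":0,"jaw":5},{"xyz":[0,0,0],"spin":0,"jaw":5},{"xyz":[0,0,0],"spin":0,"jaw":5},{"xyz":[0,0,0],"spin":0,"jaw":5},{"xyz":[0,0,0],"spin":0,"jaw":5}]' --grip_force 70

```text
t: 3.85
tcp_pos: [0.4732, -0.3608, 0.0151]
tool_rot: [0.651, 3.071, -0.001]
force: [0.3, 0.8, 8.3]
gripper_width: 0.0186
grasp_force: 69.4
```

play_rows --increments '[{"xyz":[0,0,-6],"spin":0,"jaw":5},{"xyz":[0,0,-14],"spin":-4.75,"jaw":5},{"xyz":[0,0,-12],"spin":-6,"jaw":5},{"xyz":[0,0,0],"spin":-6,"jaw":5},{"xyz":[0,0,0],"spin":-6,"jaw":5},{"xyz":[0,0,0],"spin":-6,"jaw":5},{"xyz":[0,20,0],"spin":0,"jaw":5},{"xyz":[0,40,0],"spin":0,"jaw":5}]'

```text
t: 4.65
tcp_pos: [0.4672, -0.3027, 0.0465]
tool_rot: [-0.126, 3.137, -0.004]
force: [1.4, 0.5, -0.9]
gripper_width: 0.0187
grasp_force: 68.3
```

play_rows --increments '[{"xyz":[0,45,0],"spin":0,"jaw":5},{"xyz":[0,45,0],"spin":0,"jaw":5},{"xyz":[0,45,0],"spin":0,"jaw":5},{"xyz":[0,45,0],"spin":0,"jaw":5},{"xyz":[0,45,0],"spin":0,"jaw":5},{"xyz":[0,20,0],"spin":0,"jaw":5},{"xyz":[0,0,0],"spin":0,"jaw":5},{"xyz":[0,0,0],"spin":0,"jaw":5}]'

```text
t: 5.45
tcp_pos: [0.4471, -0.0563, 0.0461]
tool_rot: [-0.134, 3.138, -0.0]
force: [1.0, -0.9, -0.3]
gripper_width: 0.0188
grasp_force: 68.5
```

```bash
python3 - <<'E'
from h import *
o=bot.get_obs();save("scene","s2.png")
im=cv2.imread("pics/full_s2.png")[190:310,330:490];a=cv2.resize(im,(800,600),interpolation=cv2.INTER_CUBIC);cv2.imwrite("pics/s2c.png",a)
M=R.from_rotvec(o["tool_rot"]).as_matrix();print(o["t"],o["tcp_pos"],M[:,0],o["joints"],o["force"],o["gripper_width"])
E
```

```text
5.45 [ 0.44709284 -0.05629308  0.04607192] [-0.99637466 -0.08506523 -0.00119768] [-0.3309354   0.36498166  0.36800624  2.26366547 -0.24911949  0.54809405
  1.88440304] [ 1.03117946 -0.91379981 -0.27907025] 0.01875872112013882
```

View pics/s2c.png

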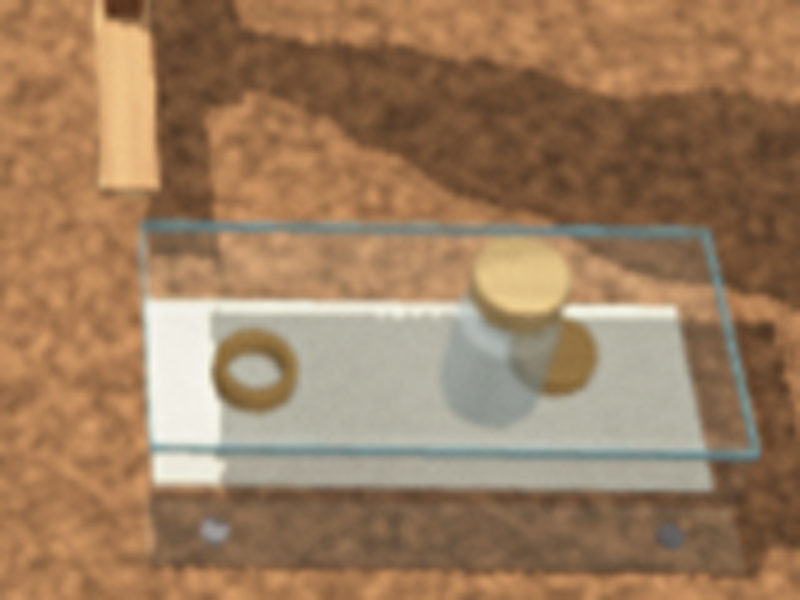

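The scene crop shows the paddle tip in front of the shelf's left end at (129,188). The ring is at (255,370) and the plug at (558,358), neither disturbed.

play_rows --increments '[{"xyz":[0,42,0],"spin":0,"jaw":5},{"xyz":[0,42,0],"spin":0,"jaw":5},{"xyz":[0,38,0],"spin":0,"jaw":5},{"xyz":[0,0,9],"spin":0,"jaw":5},{"xyz":[0,0,10],"spin":0,"jaw":5},{"xyz":[0,0,10],"spin":0,"jaw":5},{"xyz":[0,0,0],"spin":0,"jaw":5}]'

```text
t: 6.2
tcp_pos: [0.4361, 0.0634, 0.0152]
tool_rot: [0.128, -3.137, 0.002]
force: [-0.2, -0.0, -0.8]
gripper_width: 0.0184
grasp_force: 69.6
```

```bash
python3 - <<'E'
from h import *
print("old tip seen",pix("scene",(330+129/5-.4,190+188/5-.4),.039))
o=bot.get_obs();save("scene","s3.png")
save("side","d3.png")
a=cv2.resize(cv2.imread("pics/full_s3.png")[190:310,330:490],(400,300),interpolation=cv2.INTER_CUBIC)
b=cv2.resize(cv2.imread("pics/full_d3.png")[85:175,280:400],(400,300),interpolation=cv2.INTER_CUBIC)
cv2.imwrite("pics/m3.png",np.hstack([a,b]))
M=R.from_rotvec(o["tool_rot"]).as_matrix();print(o["t"],o["tcp_pos"],M[:,0],o["force"])
E
```

```text
old tip seen [ 0.59384599 -0.04540056  0.039     ]
6.2 [0.43609709 0.06336868 0.01522544] [-0.99669856 -0.08117621  0.00155005] [-0.20707454 -0.03319787 -0.83756296]
```

View pics/m3.png

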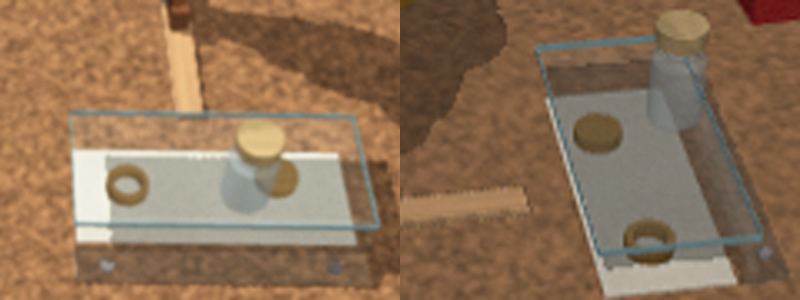

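The tip is in front of the shelf at (186,112) in the left tile, aimed at the gap between ring and plug. Next I insert it.

play_rows --increments '[{"xyz":[-10,0,-1.5],"spin":0,"jaw":5},{"xyz":[-25,0,0],"spin":0,"jaw":5},{"xyz":[-25,0,0],"spin":0,"jaw":5},{"xyz":[-25,0,0],"spin":0,"jaw":5},{"xyz":[-25,0,0],"spin":0,"jaw":5},{"xyz":[-12,0,0],"spin":0,"jaw":5},{"xyz":[0,0,0],"spin":0,"jaw":5},{"xyz":[0,0,0],"spin":0,"jaw":5}]'

```text
t: 7.1
tcp_pos: [0.5572, 0.0751, 0.0177]
tool_rot: [0.132, -3.138, 0.0]
force: [-0.7, 0.3, -1.3]
gripper_width: 0.0184
grasp_force: 69.6
```

```bash
python3 - <<'E'
from h import *
o=bot.get_obs();save("scene","s4.png")
save("side","d4.png")
a=cv2.resize(cv2.imread("pics/full_s4.png")[190:310,330:490],(400,300),interpolation=cv2.INTER_CUBIC)
b=cv2.resize(cv2.imread("pics/full_d4.png")[85:175,280:400],(400,300),interpolation=cv2.INTER_CUBIC)
cv2.imwrite("pics/m4.png",np.hstack([a,b]))
M=R.from_rotvec(o["tool_rot"]).as_matrix();print(o["t"],o["tcp_pos"],M[:,0],o["force"])
E
```

```text
7.1 [0.55716212 0.07508963 0.01774019] [-9.96493201e-01 -8.36686060e-02  9.29396882e-04] [-0.65632439  0.33364538 -1.2960251 ]
```

View pics/m4.png

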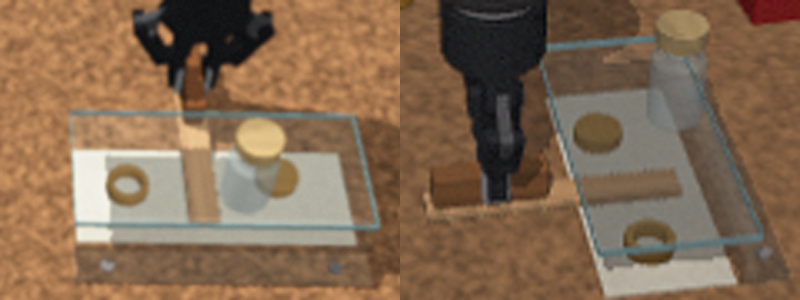

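The blade is under the shelf between the ring (128,184 in the left tile) and the plug (280,178), and touches neither. Now I sweep it toward the near end (-y).

play_rows --increments '[{"xyz":[0,-8,0],"spin":0,"jaw":5},{"xyz":[0,-12,0],"spin":0,"jaw":5},{"xyz":[0,-10,0],"spin":0,"jaw":5},{"xyz":[0,-10,0],"spin":0,"jaw":5},{"xyz":[0,-12,0],"spin":0,"jaw":5},{"xyz":[0,-12,0],"spin":0,"jaw":5},{"xyz":[0,-12,0],"spin":0,"jaw":5},{"xyz":[0,-12,0],"spin":0,"jaw":5}]'

```text
t: 8.0
tcp_pos: [0.5654, -0.0134, 0.0179]
tool_rot: [0.132, -3.139, 0.0]
force: [0.1, 0.6, 0.1]
gripper_width: 0.0188
grasp_force: 69.7
```

play_rows --increments '[{"xyz":[0,-12,0],"spin":0,"jaw":5},{"xyz":[0,-12,0],"spin":0,"jaw":5},{"xyz":[0,-12,0],"spin":0,"jaw":5},{"xyz":[0,-12,0],"spin":0,"jaw":5},{"xyz":[0,-8,0],"spin":0,"jaw":5},{"xyz":[0,0,0],"spin":0,"jaw":5},{"xyz":[0,0,0],"spin":0,"jaw":5}]'

```text
t: 8.7
tcp_pos: [0.57, -0.0679, 0.0178]
tool_rot: [0.132, -3.139, -0.0]
force: [0.2, 0.8, -0.5]
gripper_width: 0.0188
grasp_force: 69.6
```

```bash
python3 - <<'E'
from h import *
o=bot.get_obs();save("scene","s5.png")
save("side","d5.png")
a=cv2.resize(cv2.imread("pics/full_s5.png")[190:310,310:470],(400,300),interpolation=cv2.INTER_CUBIC)
b=cv2.resize(cv2.imread("pics/full_d5.png")[95:200,280:420],(400,300),interpolation=cv2.INTER_CUBIC)
cv2.imwrite("pics/m5.png",np.hstack([a,b]))
M=R.from_rotvec(o["tool_rot"]).as_matrix();print(o["t"],o["tcp_pos"],M[:,0],o["force"])
E
```

```text
8.7 [ 0.56997746 -0.06791679  0.01780122] [-9.96481439e-01 -8.38135342e-02  1.83359038e-04] [ 0.23972584  0.75721384 -0.53193551]
```

View pics/m5.png

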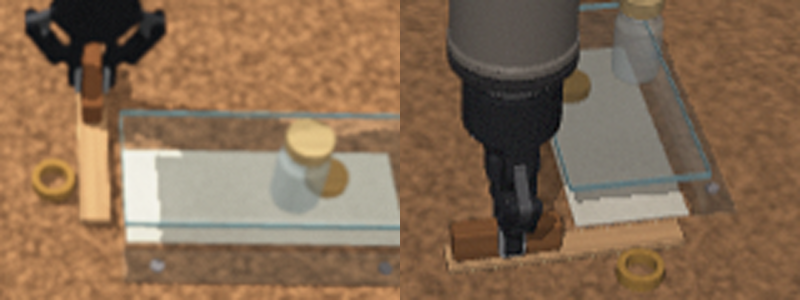

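The ring is out, on the cork at (55,180) in the left tile, past the shelf's end. The plug is unmoved beside the jar at (328,178). I back the paddle off, pull it straight out, lay it down and release.

play_rows --increments '[{"xyz":[0,3,0],"spin":0,"jaw":5},{"xyz":[15,0,0],"spin":0,"jaw":5},{"xyz":[25,0,0],"spin":0,"jaw":5},{"xyz":[25,0,0],"spin":0,"jaw":5},{"xyz":[25,0,0],"spin":0,"jaw":5},{"xyz":[20,0,0],"spin":0,"jaw":5},{"xyz":[10,0,0],"spin":0,"jaw":5},{"xyz":[0,0,0],"spin":0,"jaw":5}]'

```text
t: 9.6
tcp_pos: [0.4496, -0.0749, 0.018]
tool_rot: [0.132, -3.139, -0.0]
force: [-0.3, 0.4, -0.2]
gripper_width: 0.0186
grasp_force: 69.6
```

play_rows --increments '[{"xyz":[0,0,1],"spin":0,"jaw":5},{"xyz":[0,0,1],"spin":0,"jaw":5},{"xyz":[0,0,0.5],"spin":0,"jaw":5},{"xyz":[0,0,0],"spin":0,"jaw":5},{"xyz":[0,0,0],"spin":0,"jaw":5}]'

```text
t: 10.1
tcp_pos: [0.4503, -0.0752, 0.0153]
tool_rot: [0.132, -3.139, 0.0]
force: [-0.7, -0.7, -0.9]
gripper_width: 0.0187
grasp_force: 69.6
```

play_rows --increments '[{"xyz":[0,0,0.5],"spin":0,"jaw":10},{"xyz":[0,0,0],"spin":0,"jaw":22},{"xyz":[0,0,0],"spin":0,"jaw":35},{"xyz":[0,0,0],"spin":0,"jaw":50},{"xyz":[0,0,0],"spin":0,"jaw":60},{"xyz":[0,0,-10],"spin":0,"jaw":60},{"xyz":[0,0,-25],"spin":0,"jaw":60},{"xyz":[0,0,-40],"spin":0,"jaw":60}]'

```text
t: 10.9
tcp_pos: [0.4489, -0.0754, 0.09]
tool_rot: [0.131, -3.135, 0.001]
force: [0.1, 0.7, 0.8]
gripper_width: 0.0601
grasp_force: 0.0
```

play_rows --increments '[{"xyz":[0,0,-40],"spin":0,"jaw":60},{"xyz":[0,-40,-40],"spin":0,"jaw":60},{"xyz":[0,-45,0],"spin":0,"jaw":60},{"xyz":[0,-45,0],"spin":0,"jaw":60},{"xyz":[0,-45,0],"spin":0,"jaw":60},{"xyz":[0,0,0],"spin":0,"jaw":60},{"xyz":[0,0,0],"spin":0,"jaw":60}]'

```text
t: 11.6
tcp_pos: [0.464, -0.2459, 0.1656]
tool_rot: [0.128, -3.139, 0.0]
force: [0.8, -0.1, -0.0]
gripper_width: 0.0601
grasp_force: 0.0
```

```bash
python3 - <<'E'
from h import *
print(bot.get_obs()["tcp_pos"],bot.get_obs()["t"])
save("scene","s6.png");save("side","d6.png")
a=cv2.resize(cv2.imread("pics/full_s6.png")[160:310,290:490],(400,300),interpolation=cv2.INTER_CUBIC)
b=cv2.resize(cv2.imread("pics/full_d6.png")[85:220,240:420],(400,300),interpolation=cv2.INTER_CUBIC)
cv2.imwrite("pics/m6.png",np.hstack([a,b]))
E
```

```text
[ 0.46395742 -0.24590371  0.16562402] 11.6
```

View pics/m6.png

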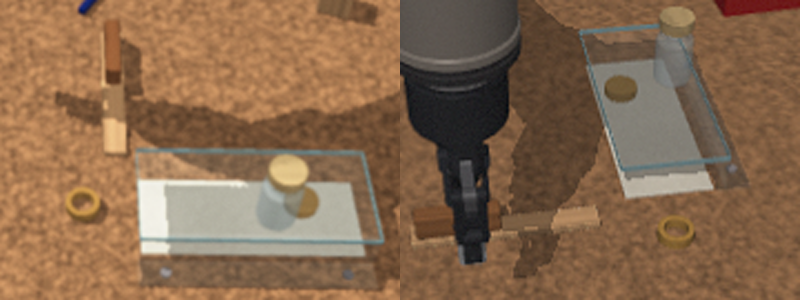

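The ring is clear of the shelf end at (83,204) in the left tile. The paddle lies flat in front at (113,85), and the plug is in place at (303,203). I'll check the numbers and hand in.

```bash
python3 - <<'E'
from h import *
C=np.array([.6725,.0955]);A=np.array([[.9965,.083],[-.083,.9965]])
f=lambda n,u,v,z:A@(pix(n,(u,v),z)[:2]-C)
r=f("scene",331.3,261.8,.007);r2=f("side",240+276*.45,85+231*.45,.007)
t=f("scene",347.3,235,.008);p=f("scene",441.3,261.3,.007);p2=f("side",240+220*.45,85+88*.45,.007)
print(r,r2,"tip",t,"plug",p,p2,np.linalg.norm(r))
if r[1]<-.16 and t[1]<-.14 and np.linalg.norm(p2-[-.0194,.062])<.015: print(bot.finish_job())
E
```

```text
[-0.01325895 -0.19017284] [-0.01245067 -0.19255113] tip [-0.09055212 -0.15140585] plug [-0.01784344  0.06361878] [-0.01980172  0.05951795] 0.1906344863428193
the job is handed in; nothing more can be done
None
```

The job is handed in, but I got no verdict back. By my last camera check the ring is about 60 mm past the shelf's end, the plug has not moved measurably, and the paddle lies flat in front of the shelf.

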